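# Slide the hand-rest bridge home into its notches over the mosaic

### The arm

A 6-joint arm with a two-finger parallel gripper is mounted at the origin on the work surface. World frame = base frame: x ahead of the robot, y to its left, z up, the work surface at z = 0. Lengths are in mm, angles in rad, forces in N, time in s.
With the tool pointing down it reaches from about 275 to 750 mm from the base axis. Payload 10.2 kg.
Tool frame: the origin (TCP) lies midway between the tips of the shut fingers; the grasp point (between the pads) lies 19 mm behind it (ctrl.pinch_z is the distance from the TCP to the grasp point, in mm); x points along the fingers, z is the direction in which the jaws open and shut, and the axes are right-handed (so a half turn about x gives the same grasp; the last joint's range is limited). The gripper opens to 85 mm and grips with 20 to 120 N. Pads are 22 mm wide; open, the fingers measure 114 mm over their backs; the gripper's body (76 mm by 85 mm) begins 54 mm behind the grasp point. The pads swing forward as they close: fully open they stand 13 mm farther back than shut.
Start: joints at [0.947, 0.313, 1.498, -0, 1.331, -0.223], TCP at [204.844, 483.394, 231.294] pointing down, gripper open.
Joint ranges: [-2.94, 2.94], [-0.97, 2.17], [0.19, 2.56], [-1.23, 4.37], [0.02, 3.11], [-2.88, 2.88]. Speed limits (rad/s): [2.39, 2.39, 3.01, 3.14, 3.14, 3.14].

### API

Orientations are given as a unit quaternion [w, x, y, z].
In Python, from rig import ctrl, capture, workorder, nets gives the robot as it stands. The module is installed in compiled form; this text tells all that it offers.
- The arm moves only by the tool send_rows, never from a script. Its argument "rows" is text: rows parted by semicolons, each of 5 numbers parted by spaces: the opening, from 0 (shut) to 1 (fully open), then the shift along the tool's x, y, z in cm, then the turn about the tool's x in units of 5 degrees (1.0 is 5 degrees). In form: grip x y z yaw; .... A call has 1 to 12 rows; each row is the pose to reach, as a shift and turn from the pose commanded when the call began, along the tool's axes at that moment; what a row does not reach only later rows make up. A row lasts 1/10 s, in which the tool goes at most 50 mm and 8.59 degrees, less where a joint would pass 70% of its speed; a pose out of reach is approached as far as the arm can. A call with a gripper value outside its range is refused whole. The fingers move at their own pace and stop on an object; "grip_force" is the grip in N (left out, the last holds). Time passes only in rows, so rows that repeat a pose let the fingers close. It gives the time, the measured TCP pose, the force and the opening at its end, in the units of the state.
- ctrl.sense(): the state, without advancing time (a new reading comes with each control period).
- capture(name): name is "side" or "top"; returns a dict with "pixels" (420x560x3 uint8, red, green, blue), "intrinsics" (3x3 intrinsics, pixels), "view" (4x4, takes a point from world to camera coordinates). Camera axes: x right, y down, z forward; pixel columns grow to the right and rows downward; lengths in mm; the calibration is good to about 2 mm. A picture is of the moment at which its call begins. There is no depth.
- workorder.finish_job(): hands the job in, once; it reports no verdict.
Trained networks look in a picture, given as the dict that the camera call returned (one of the last four; its "shot" number tells which), for a name from the list of things; names that differ only in an ending like _2 or _b are one class to them, and where a whole thing is asked for, a point or a joint stands for the part that bears it (a point fixed in the world has none). Each returns a list of dicts, best first, with "confidence" (0 to 1); they miss things now and then, are a little off and sometimes report something else, mostly with a low value. They report only what shows in the picture. A call takes as long as a camera call.
- nets.boxes_of(picture, target): "location" ([x, y, z] in mm, in world coordinates, good to about 4 mm: the middle of the surface that is visible of it).
- nets.spot_point(picture, target): "location" ([x, y, z] in mm, in world coordinates, good to about 4 mm: a listed point, or the origin of a listed thing).
The state is a dict: "time_s": time; "joints": joint angles; "dq": joint speeds; "tau": joint torques, N m; "eef_pos": TCP position; "ee_rot": TCP orientation; "force": force on the tool from outside, world axes, zero at the start; "wrist_torque": the same for the moment, N m; "grip_width": opening from 0.0 (shut) to 1.0 (fully open).
Only numpy, scipy, OpenCV 4.12 (cv2) and the standard library are available. Lean on these libraries where they do the work, as an engineer would, in place of code of your own. Each camera call takes 0.05 s, during which the arm holds its last target.

### The job

The wooden hand-rest bridge over the mosaic panel has been left standing over the finished flower half. With your fingertips push it along its two rails, towards the bare half, until you feel it drop into the locating notches at the red index marks, and leave it sitting level and fully down at both ends. Only slide it, never lift it, and do not touch the mosaic below or disturb the loose tesserae and the other things on the table.

Things in the scene. Friction and masses are not known exactly. Their poses are not given: they have to be found in the camera images.
- frame: Setting frame fixed to the bench: plywood base 320 (x, across the rails) x 460 (y, along the rails) x 12 mm with two straight aluminium rails 440 mm long and 24 mm wide, centre lines at x = -120 and +120 mm, tops 52 mm above the table. Black end stops 12 mm long and 10 mm high stand on the rail ends. Origin: centre of its underside, on the table (z = 0); z up.
- seat (a point): Where the bridge's origin rests when all four feet are down in the notches: frame centre, half way along the rails, level with the red index marks on the plywood, 44 mm above the table. Axes as the frame. Notches are 21 mm wide along the rail and 8 mm deep: in each rail one in its inner half at y = -30 mm and one in its outer half at y = +30 mm.
- bridge: Loose hand-rest bridge, 0.25 to 0.5 kg: pale wooden board with cork pad, 279 mm long (x, across the rails), 100 mm wide (y, along them; too wide to grip), 15 mm thick. Origin at its middle, at the soles of its feet; z up. Underside 14 mm, top 29 mm above the origin. Riding on the rails the origin is 52 mm above the table, seated 44 mm. It starts 60 to 140 mm from the seat, on either side.
- bridge_left (a point): Middle of the bridge's long left (+y) edge, at half the board's thickness: 73.5 mm above the table riding, 65.5 mm seated. A sideways push of 1 to 5 N here slides the bridge to -y; friction only, no spring. Four feet underneath, 16 mm long and 8 mm wide, at y = -30 and +30 mm; each meets only its own notch, with 5 mm of room along the rail in all.
- bridge_right (a point): The same on its right (-y) long edge: a push here slides it to +y. Cheeks 90 mm long hang outside the rails with 1.5 mm of play a side, so the bridge can stand askew by up to 2 degrees and one end can drop before the other; pushing on, or pushing near the lagging end, brings that end in too.
- bridge_near (a point): Point on the bridge's top face at the centre of its end nearer the robot (local x = -120 mm, above the near rail), at the red line. 81 mm above the table while riding, 73 mm when this end is down.
- bridge_far (a point): The same at the end farther from the robot (local x = +120 mm, above the far rail).
- mosaic_done: Finished half of the panel, fixed, a flower of coloured tesserae, 194 x 170 mm, lying between the rails on one side of the notches (its centre 100 mm from seat along the rails, either side). Origin at the centre of its underside, 12 mm above the table; its top is 8 mm higher. Not to be touched.
- mosaic_bare: Half-started other half of the panel, pale plaster with a drawn outline, the same size and height, on the other side of the notches. Not to be touched.
- tessera_red: Loose terracotta tessera 18 x 18 x 10 mm lying on the bare half, its top 28 mm above the table. Origin at the centre of its underside. Leave it.
- tessera_gold: Loose gold tessera, same size, on the bare half. Leave it.
- clear_tub: Clear tub of grey tesserae, 130 (x) x 90 (y) x 55 mm, loose on the table just beyond the frame's left (+y) end. Origin at the centre of its underside. Leave it.
- tin: Small open tin with a red band, 84 mm across and 45 mm high, loose on the table just beyond the frame's right (-y) end. Origin at the centre of its underside. Leave it.
- nippers: Red-handled tile nippers 190 mm long and 18 mm high, loose on the table along the frame's near side, towards the robot. Leave them.
- blue_tub: Blue tub of tesserae, 200 x 150 x 85 mm, loose at the left of the table. Leave it.
- card_box: Cardboard box of tesserae, 200 (x) x 90 (y) x 50 mm, loose at the right. Leave it.
- spatula: Spatula 200 mm long lying loose on the left, towards the robot. Leave it.

How it is judged (in metres and radians):
At the end, for the whole second after the job is handed in: The bridge rests in the notches: both ends' top faces at 73 mm above the table (between 70 and 75.5 mm), level within 0.03 rad, its centre within 6 mm of the seat, at rest (height (world z) of bridge_near between 0.07 and 0.0755 m and height (world z) of bridge_far between 0.07 and 0.0755 m and angle between bridge's own z axis and vertical below 0.03 rad and horizontal distance between bridge and seat below 0.006 m and linear speed of bridge below 0.01 m/s); the robot touches nothing.
It fails at once if the bridge is lifted off its rails (either end more than 8 mm above its riding height) (height (world z) of any of bridge_near, bridge_far above 0.089 m).
It fails at once if the bridge is tipped by more than 0.15 rad (angle between bridge's own z axis and vertical above 0.15 rad).
It fails at once if the robot touches the mosaic (more than 1 N) (contact force between any of the arm, the fingers and mosaic_done above 1 N or contact force between any of the arm, the fingers and mosaic_bare above 1 N).
It fails at once if a loose tessera is moved by more than 5 mm (distance of any of tessera_red, tessera_gold from where it was at the start of the episode above 0.005 m).
It fails at once if another thing on the table is moved by more than 15 mm (distance of any of clear_tub, tin, nippers, blue_tub, card_box, spatula from where it was at the start of the episode above 0.015 m).
It also fails if it takes over 38 s, if anything falls off the work surface, if the arm or the gripper's body presses on something with over 40 N, if the wrist force passes 120 N, or if a joint passes its speed limit or range.

## Working session

There is one attempt and no reset: what is moved stays moved. The work goes in short steps, Python scripts to look and compute and a tool call to move; the robot and the scene stay as the last step left them, time stands still between calls to the robot, and variables do not carry over. Pictures are saved under pics/ and viewed, and the job is handed in when it is done.

Besides the shell and the picture viewer there is one more tool, called after "Call:" as name(argument=value, ...) on one line, values as JSON. send_rows: Moves the arm, as the interface text tells. Its arguments: {"type":"object","properties":{"rows":{"type":"string"},"grip_force":{"type":"number"}},"required":["rows"]}

```bash
mkdir -p pics; python3 - <<'E'
from rig import ctrl,capture,nets
import cv2
s=ctrl.sense();print({k:s[k] for k in('time_s','eef_pos','ee_rot','force','grip_width')})
for n in('top','side'):
    p=capture(n);cv2.imwrite(f'pics/{n}0.png',p['pixels'][:,:,::-1])
    for t in('seat','frame','bridge','bridge_left','bridge_right','bridge_near','bridge_far','tessera_red','tessera_gold'):
        r=nets.spot_point(p,t)
        print(n,t,[( [round(x) for x in q['location']],round(q['confidence'],2)) for q in r[:2]])
E
```

```text
{'time_s': 0.0, 'eef_pos': array([204.68926116, 483.18169064, 230.73405747]), 'ee_rot': array([ 0.58910204, -0.39063201,  0.58993662,  0.39030783]), 'force': array([0.16830174, 0.38750039, 0.16246266]), 'grip_width': 0.9987671102828607}
top seat [([618, 158, 18], 0.75), ([585, 57, 47], 0.6)]
top frame [([591, 62, -2], 0.9)]
top bridge [([617, -77, 54], 0.72)]
top bridge_left [([606, -20, 71], 0.93), ([366, 413, 3], 0.24)]
top bridge_right [([625, -124, 75], 0.98)]
top bridge_near [([499, -92, 81], 0.89), ([437, -523, -1], 0.16)]
top bridge_far [([732, -46, 83], 0.81), ([627, -125, 74], 0.34)]
top tessera_red [([533, 140, 18], 0.42)]
top tessera_gold [([613, 159, 16], 0.4)]
side seat [([588, 58, 42], 0.73), ([617, -74, 51], 0.15)]
side frame [([588, 62, 2], 0.61)]
side bridge [([619, -73, 50], 0.76)]
side bridge_left [([610, -27, 79], 0.91)]
side bridge_right [([628, -120, 76], 0.97)]
side bridge_near [([501, -96, 81], 0.7)]
side bridge_far [([735, -43, 84], 0.85), ([436, -525, 2], 0.44)]
side tessera_red [([533, 142, 18], 0.62), ([718, -236, -4], 0.29)]
side tessera_gold [([617, 159, 16], 0.55)]
```

View pics/top0.png

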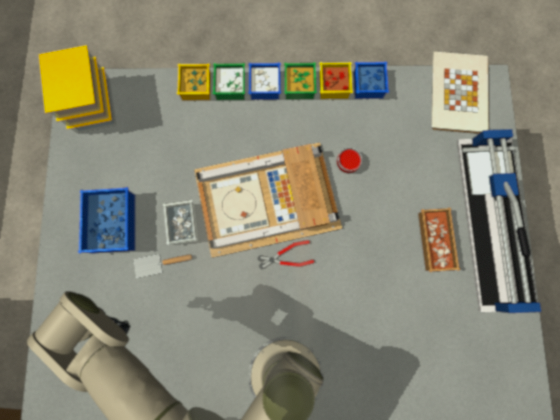

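View pics/side0.png

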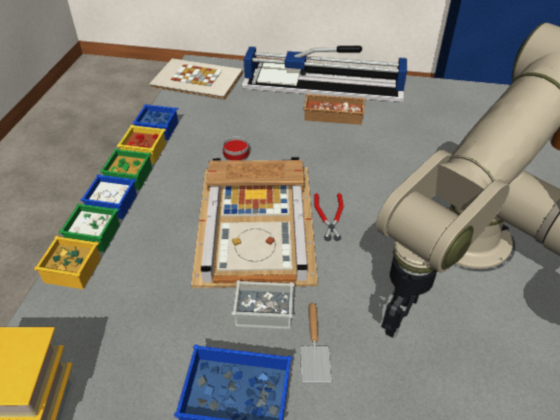

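Top view: the bridge (about px 310,185) stands over the flower half at the −y end, and the bare half is at +y with its tesserae near px (240,190) and (243,213). So I push from `bridge_right` towards +y, with the fingers open and spread across the rails. The tin, at px (349,160), is lower than my tip height.

```bash
cat > h.py <<'E'
import numpy as np
from rig import ctrl,capture,nets
from scipy.spatial.transform import Rotation as R
Y=0.214; seat=np.array([588,60.]); u=np.array([-np.sin(Y),np.cos(Y)]); v=np.array([np.cos(Y),np.sin(Y)])
def pose():
    s=ctrl.sense();q=s['ee_rot'];return s,s['eef_pos'],R.from_quat([q[1],q[2],q[3],q[0]]).as_matrix()
def to(p):
    s,e,M=pose();return np.round(M.T@(np.array(p)-e)/10,2)
def fr(xy): d=np.array(xy[:2])-seat;return np.round([d@v,d@u],1)
E
python3 - <<'E'
from h import *
s,e,M=pose();print(M.round(3))
# yaw so that tool z along +-v
for sg in(1,-1):
    t=np.array([*(sg*v),0]);a=M.T@t;print('turn deg',np.degrees(np.arctan2(-a[1],a[2])),a.round(3))
b=np.array([617,-72.]);g=b-95*u;print(g,to([*g,231]),to([*g,51]))
p=capture('top')
for t in('tin','nippers','clear_tub'):print(t,[(np.round(q['location']),q['confidence'],fr(q['location'])) for q in nets.spot_point(p,t)[:1]])
E
```

```text
[[-0.    -0.921  0.39 ]
 [-0.     0.39   0.921]
 [-1.     0.    -0.   ]]
turn deg 54.7732178890552 [-0.    -0.817  0.577]
turn deg -125.22678211094481 [ 0.     0.817 -0.577]
[ 637.17518281 -164.83297905] [ 3.000e-02 -6.510e+01 -4.282e+01] [ 18.03 -65.1  -42.82]
tin [(array([ 724., -232.,   -1.]), 0.71, array([  70.5, -314.6]))]
nippers [(array([372.,  43.,  -2.]), 0.81, array([-214.8,   29.2]))]
clear_tub [(array([497., 353.,  -5.]), 0.8, array([-26.9, 305.3]))]
```

Call:
send_rows(rows="1 0 -5.4 -3.6 0.9; 1 0 -10.8 -7.1 1.8; 1 0 -16.3 -10.7 2.7; 1 0 -21.7 -14.3 3.7; 1 0 -27.1 -17.8 4.6; 1 0 -32.5 -21.4 5.5; 1 0 -38 -25 6.4; 1 0 -43.4 -28.5 7.3; 1 0 -48.8 -32.1 8.2; 1 0 -54.2 -35.7 9.1; 1 0 -59.7 -39.2 10; 1 0 -65.1 -42.8 10.95")

```text
time_s: 2.4
eef_pos: [538.7, -17.8, 231.4]
ee_rot: [0.703, -0.074, 0.703, 0.074]
force: [0.3, 1.3, 0.6]
grip_width: 0.999
```

```bash
python3 - <<'E'
from h import *
s,e,M=pose();print(s['time_s'],e,M.round(3))
g=np.array([617,-72.])-95*u
print(to([*g,231]))
E
```

```text
2.4 [538.6797287  -17.76416715 231.40724777] [[ 0.    -0.209  0.978]
 [ 0.     0.978  0.209]
 [-1.    -0.     0.   ]]
[  0.04 -16.44   6.55]
```

Call:
send_rows(rows="1 0 -4.5 1.8 0; 1 0 -9 3.6 0; 1 0 -13 5.2 0; 1 0 -16.4 6.5 0; 1 0 -16.4 6.5 0; 1 0 -16.4 6.5 0")

```text
time_s: 3.0
eef_pos: [636.2, -162.4, 230.6]
ee_rot: [0.703, -0.075, 0.703, 0.076]
force: [1.1, 0.2, 0.4]
grip_width: 1.0
```

```bash
python3 - <<'E'
from h import *
import cv2
s,e,M=pose();print(s['time_s'],e,fr(e),s['force'],np.arctan2(M[1,2],M[0,2]))
for n in('top','side'):
    p=capture(n);cv2.imwrite(f'pics/{n}1.png',cv2.resize(p['pixels'][110:270,170:400] if n=='top' else p['pixels'][100:320,170:400],None,fx=2.6,fy=2.6)[:,:,::-1])
    for t in('seat','frame','bridge','bridge_left','bridge_right','bridge_near','bridge_far'):
        r=nets.spot_point(p,t)
        print(n,t,[( [round(x) for x in q['location']],round(q['confidence'],2),fr(q['location'])) for q in r[:1]])
E
```

```text
3.0 [ 636.16134736 -162.36609899  230.62197619] [-2.000e-01 -2.275e+02] [1.07275051 0.22465223 0.4052306 ] 0.21368413979674283
top seat [([586, 59, 43], 0.61, array([-2.3, -0.1]))]
top frame [([589, 60, 0], 0.6, array([1.3, 0.2]))]
top bridge [([617, -74, 52], 0.91, array([  -0.4, -136.6]))]
top bridge_left [([605, -21, 76], 0.84, array([ -0.4, -82.7]))]
top bridge_right []
top bridge_near []
top bridge_far [([734, -44, 81], 0.56, array([ 120.9, -133.2]))]
side seat [([439, -523, 2], 0.64, array([-269.5, -538.4]))]
side frame [([588, 63, 0], 0.82, array([0.5, 3. ]))]
side bridge [([616, -70, 50], 0.9, array([-1.000e-01, -1.335e+02]))]
side bridge_left [([608, -25, 81], 0.92, array([  1.6, -87.1]))]
side bridge_right [([629, -119, 73], 0.93, array([   2.1, -184. ]))]
side bridge_near [([499, -95, 81], 0.87, array([-119.8, -132.2]))]
side bridge_far [([740, -47, 81], 0.94, array([ 126.4, -136.6]))]
```

Call:
send_rows(rows="1 4 0 0 0; 1 8 0 0 0; 1 12 0 0 0; 1 15 0 0 0; 1 17 0 0 0; 1 18.3 0 0 0; 1 18.3 0 0 0; 1 18.3 0 0 0")

```text
time_s: 4.6
eef_pos: [636.8, -162.4, 49.3]
ee_rot: [0.704, -0.076, 0.703, 0.075]
force: [0.9, -0.0, 0.5]
grip_width: 0.999
```

```bash
python3 - <<'E'
from h import *
import cv2
s,e,M=pose();print(s['time_s'],e,fr(e),s['force'])
p=capture('side');cv2.imwrite(f'pics/side2.png',cv2.resize(p['pixels'][100:320,170:400],None,fx=2.6,fy=2.6)[:,:,::-1])
E
```

```text
4.6 [ 636.77443914 -162.35632602   49.33104267] [   0.4 -227.6] [ 0.88184121 -0.00226037  0.45661707]
```

View pics/side2.png

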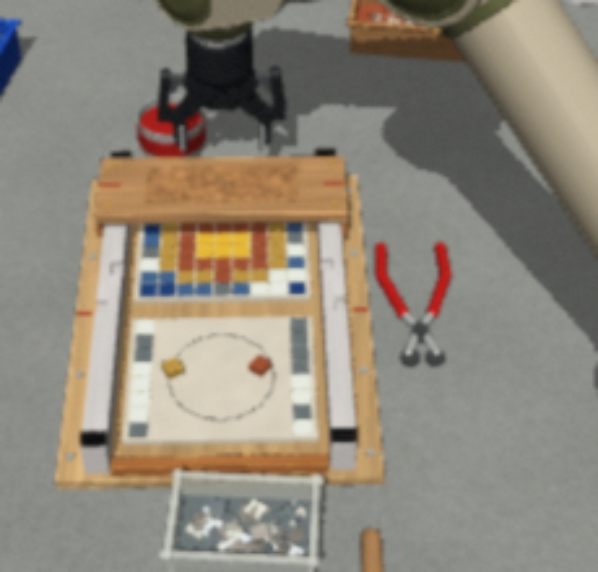

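The fingers stand at px (180–270,130), just behind the bridge's right edge and clear of the tin. Next I approach it gently.

Call:
send_rows(rows="1 0.2 1 0 0; 1 0.2 2 0 0; 1 0.2 2.5 0 0; 1 0.2 3 0 0; 1 0.2 3.4 0 0; 1 0.2 3.8 0 0; 1 0.2 4.2 0 0; 1 0.2 4.6 0 0; 1 0.2 5 0 0")

```text
time_s: 5.55
eef_pos: [625.6, -113.2, 46.4]
ee_rot: [0.703, -0.076, 0.703, 0.076]
force: [0.6, -4.1, 1.3]
grip_width: 0.999
```

```bash
cat > look.py <<'E'
from h import *
import cv2,sys
k=sys.argv[1]
s,e,M=pose();print(s['time_s'],e.round(1),fr(e),s['force'].round(2),s['wrist_torque'].round(2))
for n in('top','side'):
    p=capture(n);c=p['pixels'][130:270,180:380] if n=='top' else p['pixels'][140:300,180:340]
    cv2.imwrite(f'pics/{n}{k}.png',cv2.resize(c,None,fx=3.6,fy=3.6,interpolation=cv2.INTER_CUBIC)[:,:,::-1])
    for t in('bridge','bridge_left','bridge_right','bridge_near','bridge_far'):
        r=nets.spot_point(p,t)
        print(n,t,[( [round(x) for x in q['location']],round(q['confidence'],2),fr(q['location'])) for q in r[:1]])
E
python3 look.py 3
```

```text
5.55 [ 625.6 -113.2   46.4] [   0.  -177.2] [ 0.64 -4.09  1.26] [-0.33 -0.12 -0.02]
top bridge [([611, -56, 53], 0.67, array([  -2. , -117.9]))]
top bridge_left [([602, -3, 74], 0.89, array([  0.3, -64.5]))]
top bridge_right []
top bridge_near []
top bridge_far [([728, -28, 81], 0.62, array([ 118.6, -115.7]))]
side bridge [([611, -55, 51], 0.91, array([  -1.6, -117.6]))]
side bridge_left [([602, -10, 80], 0.68, array([ -0.7, -71. ]))]
side bridge_right [([624, -102, 75], 0.59, array([   1.2, -166.3]))]
side bridge_near [([494, -76, 81], 0.65, array([-120.8, -112.5]))]
side bridge_far [([732, -23, 84], 0.84, array([ 122.7, -111.9]))]
```

View pics/side3.png

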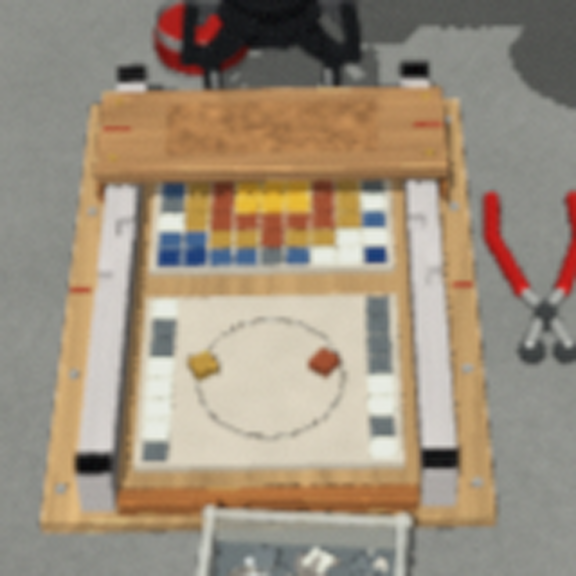

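The bridge slides, level, under a push of about 4 N, with its red lines at px y≈127. I'm carrying on along the rail, keeping the last stretch for slow motion.

Call:
send_rows(rows="1 0 0.8 0 0; 1 0 1.6 0 0; 1 0 2.4 0 0; 1 0 3.2 0 0; 1 0 4 0 0; 1 0 4.8 0 0; 1 0 5.6 0 0; 1 0 6.4 0 0; 1 0 7.2 0 0; 1 0 7.8 0 0; 1 0 8.2 0 0; 1 0 8.5 0 0")

```text
time_s: 7.35
eef_pos: [607.5, -29.9, 46.3]
ee_rot: [0.703, -0.076, 0.703, 0.076]
force: [0.2, -0.9, -0.1]
grip_width: 1.002
```

```bash
python3 look.py 4
```

```text
7.35 [607.5 -29.9  46.3] [ -0.1 -92. ] [ 0.16 -0.9  -0.09] [-0.26 -0.08 -0.  ]
top bridge [([596, 28, 54], 0.85, array([  1.1, -33.3]))]
top bridge_left [([581, 80, 71], 0.93, array([-2.9, 20.9]))]
top bridge_right [([597, 28, 53], 0.59, array([  1.9, -33.5]))]
top bridge_near []
top bridge_far [([713, 56, 81], 0.93, array([121.4, -30.7]))]
side bridge [([594, 30, 49], 0.92, array([ -0.2, -30.6]))]
side bridge_left [([582, 73, 77], 0.58, array([-2.6, 14.3]))]
side bridge_right [([606, -18, 75], 0.62, array([  1.2, -80.3]))]
side bridge_near [([477, 5, 83], 0.61, array([-120.4,  -30.2]))]
side bridge_far [([715, 57, 84], 0.81, array([123.2, -29.9]))]
```

View pics/side4.png

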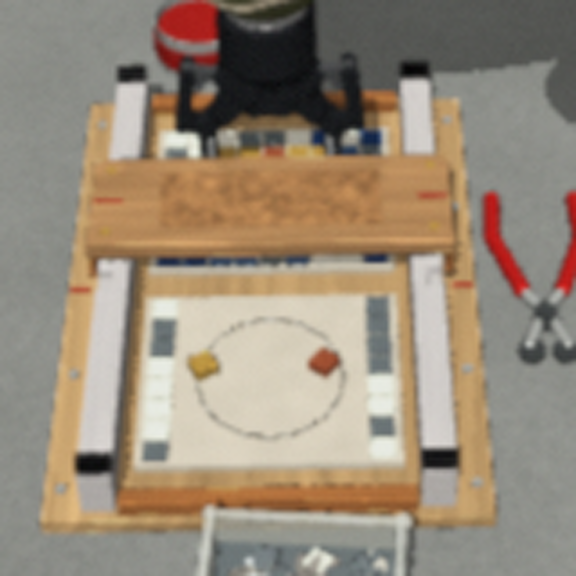

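The bridge is at −31 mm with its red lines at px y≈198, and the index marks are at px y≈287. I'm continuing more slowly.

Call:
send_rows(rows="1 0 0.4 0 0; 1 0 0.8 0 0; 1 0 1.2 0 0; 1 0 1.6 0 0; 1 0 1.9 0 0; 1 0 2.1 0 0; 1 0 2.3 0 0; 1 0 2.5 0 0")

```text
time_s: 8.75
eef_pos: [602.2, -5.7, 46.3]
ee_rot: [0.703, -0.076, 0.703, 0.076]
force: [0.5, -1.9, 0.5]
grip_width: 1.001
```

Call:
send_rows(rows="1 0 0.15 0 0; 1 0 0.3 0 0; 1 0 0.45 0 0")

```text
time_s: 9.05
eef_pos: [601.2, -1.3, 46.3]
ee_rot: [0.703, -0.076, 0.703, 0.076]
force: [-0.2, -2.1, 0.5]
grip_width: 1.002
```

```bash
python3 look.py 5
```

```text
9.05 [601.2  -1.3  46.3] [ -0.1 -62.7] [-0.18 -2.1   0.47] [-0.24  0.01  0.01]
top bridge [([589, 58, 48], 0.8, array([ 0.9, -2.1]))]
top bridge_left [([572, 112, 62], 0.64, array([-4.2, 53.6]))]
top bridge_right []
top bridge_near []
top bridge_far [([704, 82, 72], 0.81, array([118.3,  -2.9]))]
side bridge [([589, 56, 45], 0.97, array([ 0.4, -4.7]))]
side bridge_left [([579, 100, 69], 0.92, array([-0.2, 40.9]))]
side bridge_right [([597, 10, 68], 0.68, array([ -1.4, -50.6]))]
side bridge_near [([470, 33, 72], 0.63, array([-120.9,   -1.2]))]
side bridge_far [([708, 86, 74], 0.85, array([ 1.229e+02, -1.000e-01]))]
```

View pics/side5.png

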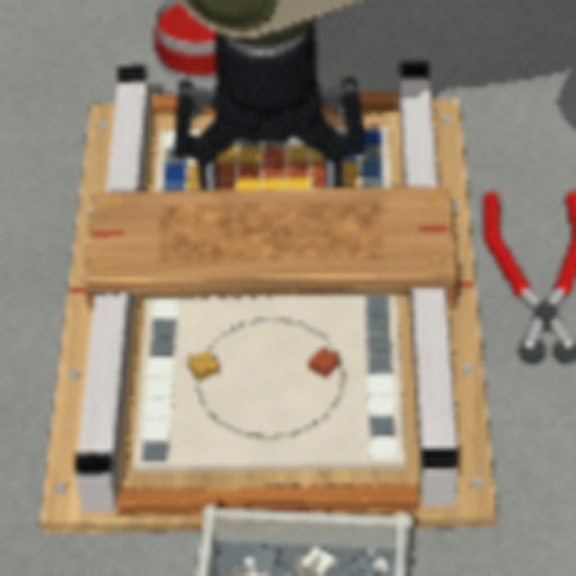

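The nets now put both ends at z≈72–74, which suggests it has dropped. I'll check by pushing gently on against the notch wall.

Call:
send_rows(rows="1 0 0.1 0 0; 1 0 0.2 0 0")

```text
time_s: 9.85
eef_pos: [600.9, 0.4, 46.3]
ee_rot: [0.703, -0.076, 0.703, 0.076]
force: [-0.1, -1.6, -0.3]
grip_width: 0.999
```

Call:
send_rows(rows="1 0 0.1 0 0; 1 0 0.1 0 0")

```text
time_s: 10.05
eef_pos: [600.7, 0.8, 46.4]
ee_rot: [0.703, -0.076, 0.703, 0.075]
force: [0.3, -5.1, -0.9]
grip_width: 1.003
```

Call:
send_rows(rows="1 0 0.1 0 0; 1 0 0.1 0 0")

```text
time_s: 10.25
eef_pos: [600.7, 0.9, 46.5]
ee_rot: [0.703, -0.076, 0.703, 0.075]
force: [0.5, -8.9, 0.3]
grip_width: 1.001
```

Call:
send_rows(rows="1 0 0.1 0 0; 1 0 0.1 0 0")

```text
time_s: 10.45
eef_pos: [600.7, 1.0, 46.7]
ee_rot: [0.703, -0.077, 0.703, 0.074]
force: [0.7, -15.3, 0.6]
grip_width: 1.0
```

```bash
python3 look.py 6
```

```text
10.45 [600.7   1.   46.7] [ -0.1 -60.4] [  0.71 -15.32   0.65] [-2.18 -0.02 -0.19]
top bridge [([589, 62, 48], 0.69, array([1.1, 1.6]))]
top bridge_left [([576, 113, 65], 0.61, array([-0.6, 54.7]))]
top bridge_right []
top bridge_near []
top bridge_far [([705, 88, 76], 0.78, array([120.5,   2.6]))]
side bridge [([588, 59, 45], 0.91, array([-0.3, -1.4]))]
side bridge_left [([581, 105, 71], 0.67, array([ 2.3, 45.4]))]
side bridge_right [([600, 12, 66], 0.84, array([  1.8, -49.5]))]
side bridge_near [([469, 38, 75], 0.62, array([-121.3,    3.5]))]
side bridge_far [([707, 86, 78], 0.73, array([121.4,   0. ]))]
```

View pics/side6.png

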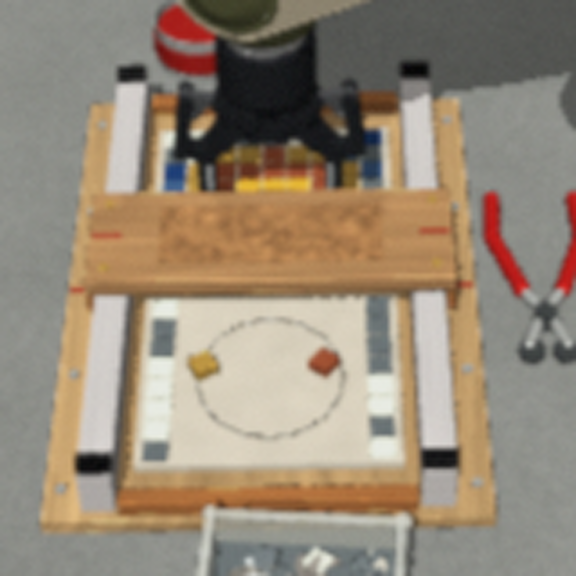

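View pics/top6.png

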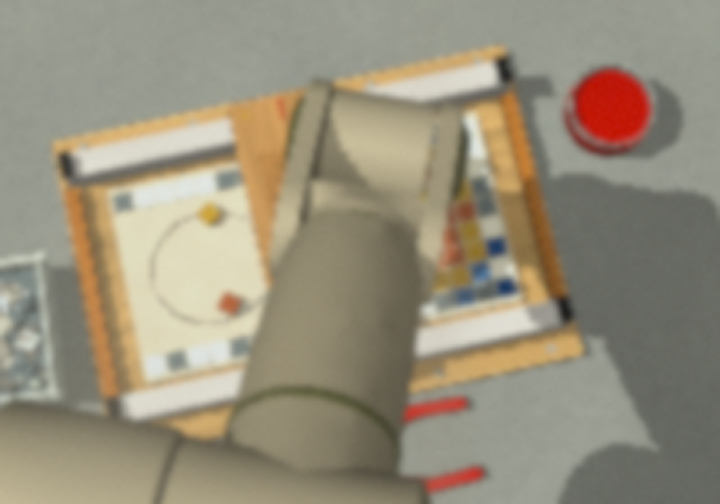

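The force climbs to 15 N with no travel, so the feet are against the notch walls. I'm backing off, rising and checking the height at both ends.

Call:
send_rows(rows="1 0 -0.6 0 0; 1 0 -1.5 0 0; 1 0 -3 0 0; 1 0 -5 0 0; 1 -2 -5.5 0 0; 1 -6 -6 0 0; 1 -10 -8 0 0; 1 -14 -11 0 0; 1 -18 -15 0 0; 1 -20 -19 0 0; 1 -20 -22 0 0; 1 -20 -22 0 0")

```text
time_s: 12.25
eef_pos: [646.7, -217.0, 245.9]
ee_rot: [0.703, -0.074, 0.703, 0.074]
force: [0.6, 0.2, -0.7]
grip_width: 1.002
```

```bash
python3 look.py 7; python3 - <<'E'
from h import *
for n in('top','side')*2:
    p=capture(n)
    print(n,[np.round(nets.spot_point(p,t)[0]['location'],1) if nets.spot_point(p,t) else None for t in('bridge','bridge_near','bridge_far')])
# predicted px of seated vs riding points in side
p=capture('side');
for x in(-120,120):
  for z in(73,81):
    w=np.array([*(seat+x*v),z,1]);c=p['view']@w;q=p['intrinsics']@c[:3];q=q[:2]/q[2];print(x,z,q.round(1),((q-[180,140])*3.6).round(0))
E
```

```text
12.25 [ 646.7 -217.   245.9] [  -1.5 -283.1] [ 0.57  0.19 -0.7 ] [-0.02  0.02 -0.01]
top bridge [([588, 62, 45], 0.64, array([0.6, 1.5]))]
top bridge_left [([574, 113, 66], 0.95, array([-2.2, 54.6]))]
top bridge_right [([596, 10, 66], 0.95, array([ -3. , -50.3]))]
top bridge_near [([472, 41, 73], 0.84, array([-117.4,    5.7]))]
top bridge_far [([704, 87, 73], 0.64, array([119.1,   1.9]))]
side bridge [([588, 56, 43], 0.76, array([-0.6, -3.6]))]
side bridge_left [([577, 108, 68], 0.88, array([-0.3, 49.1]))]
side bridge_right [([602, 13, 69], 0.91, array([  3.2, -48.8]))]
side bridge_near [([470, 36, 74], 0.83, array([-120.1,    1.3]))]
side bridge_far [([618, 158, 14], 0.66, array([50. , 89.9]))]
top [array([585.3,  58.7,  44.4]), array([473.4,  35.7,  74.1]), array([703.7,  83.8,  73.6])]
side [array([588.2,  58.6,  41.8]), array([466.4,  35.2,  73. ]), array([706.6,  89.5,  75.4])]
top [array([587.4,  57.2,  47.1]), array([469.1,  38.4,  76.2]), array([706.4,  87. ,  72.8])]
side [array([589.6,  57.4,  40.5]), array([470.9,  35.4,  74.9]), array([710. ,  87.7,  74.8])]
-120 73 [297.6 203.4] [423. 228.]
-120 81 [297.6 201.3] [423. 221.]
120 73 [210.3 204.9] [109. 234.]
120 81 [210.  202.8] [108. 226.]
```

View pics/side7.png

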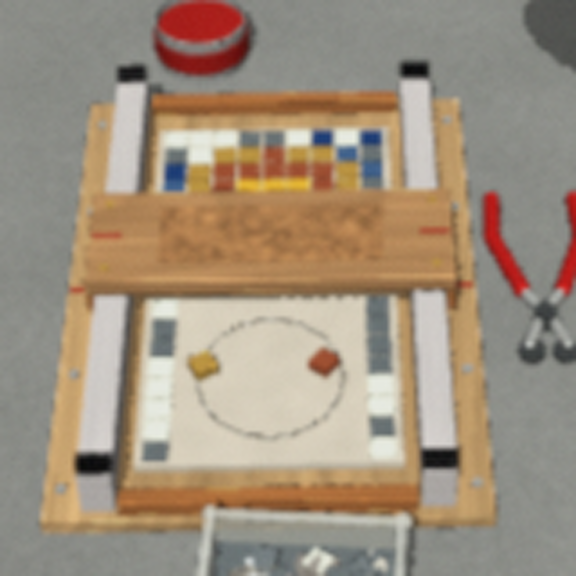

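View pics/top7.png

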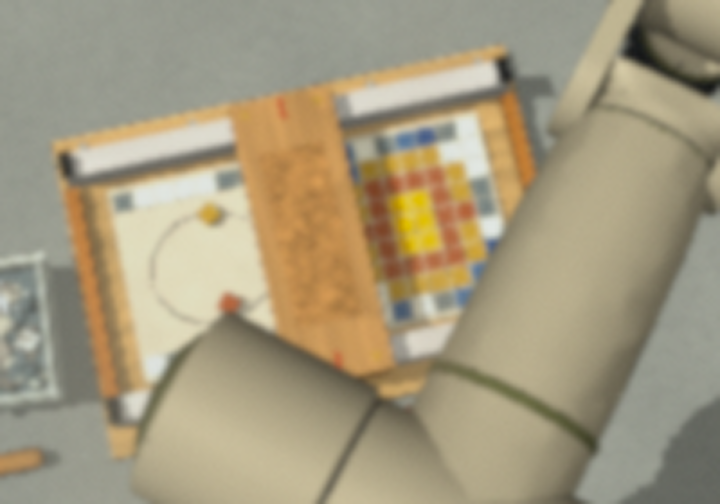

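Both red lines (px (433,230) and (106,235)) match where seated ends should appear: predicted y 228 and 234, against 221 and 226 if riding. The nets agree (z≈73–76 at both ends). The gripper is clear, so I'm handing in.

```bash
python3 -c "
from rig import workorder;print(workorder.finish_job())"
```

```text
the job is handed in; nothing more can be done
None
```

I pushed the bridge about 135 mm along its rails from its right (−y) edge, using the open fingertips, until it dropped into the notches. I then backed the arm off clear and handed the job in at about 12.7 s; the hand-in gives no verdict.

- **Feel:** it slid at about 1–4 N. At the notches the force rose to 15 N with almost no further travel, so the feet were against the notch walls.
- **Height:** after I backed off, the trained networks put both ends' top faces at 73–76 mm (seated is 73, riding is 81). A few of these were just above the 75.5 mm limit, which is within their 4 mm error.
- **Position:** the bridge's centre read within about 4 mm of my estimate of the seat. The red lines in the side picture lie where seated ends should appear.
- **Disagreement:** one side-view reading of `bridge_far` came out near a loose tessera. I discarded it, and the repeat readings were normal.
- **Surroundings:** the pictures show the loose tesserae, tin, nippers and clear tub where they were. I did not measure them or check the blue tub, card box and spatula again at the end.

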